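# Serve a truffle with the tongs

### The job

The customer has chosen the white truffle. Swing the lamp arm out to the left so that its shade hangs wholly beyond the left end of the marble plinth, then take up the serving tongs, close them gently on the white truffle from both sides and lift it about 10 cm above the plinth. Finish while still holding it up steadily in the tongs: never touch the truffle with the gripper itself, do not crush it, and leave the other chocolates and everything else on the counter where they are.

Things in the scene. Friction and masses are not known exactly. Their poses are not given: they have to be found in the camera images.
- plinth: Low fixed display plinth, walnut with a green marble top, 166 mm (x) by 256 mm (y), 45 mm high. Origin: centre of the underside; x points away from the robot, y to its left (turned up to 0.15 rad). Four truffles stand in a row 56 mm apart, in any order, along its front at local x about -0.045. Behind, from local x 0.015 on, lies a fixed box of pralines, 22 mm high.
- truffle_white: The chosen truffle: ivory white with a tiny gold bead on top, round, 30 mm in diameter (widest 11 to 17 mm above its base), 28 mm high, flat base 20 mm across, 12 to 21 g, loose. Origin at the centre of its base, z up.
- truffle_white_mid (a point): Middle of the white truffle, 14 mm above its base.
- truffle_dark: Another truffle of the same size and shape, dark brown with a gold bead. Must stay where it is.
- truffle_milk: Another truffle of the same size and shape, milk-chocolate brown. Must stay where it is.
- truffle_green: Another truffle of the same size and shape, pistachio green. Must stay where it is.
- lamp_arm (a joint): Swing of the counter lamp's horizontal arm (14 mm thick, at 236 mm height) about its upright post, rad, 0 to 2.3. It grows clockwise seen from above: from over the plinth towards the robot, then on to the robot's left. Light friction (under 1 N at the stem); the arm stays where it is left.
- lamp_stem (a point): Grip point on the lamp's upright brass stem: round bar 16 mm in diameter, free from 243 to 300 mm above the counter; this point is at 280 mm, 250 mm from the post's axis, right above the centre of the round dark red shade (130 mm across, from 147 to 204 mm above the counter, over the truffles at the start).
- lamp_hinge (a point): Point on the vertical axis of the lamp's post about which the arm swings, 236 mm above the counter. The lamp stands fixed behind the left end of the plinth; the bush on the post reaches up to 268 mm.
- tong_rest: Dark steel tong rest, fixed: tray 150 mm (x) by 110 mm (y), 4 mm thick, with two cross bars 8 mm thick at local x -0.056 and +0.062, top 28 mm high, their ends (local y +-0.052) turned up to 38 mm. The space between the bars is open for the fingers. Origin at the centre of its underside.
- tongs: Spring tongs with orange grips, 220 mm long, 90 g, lying level on the rest, arms side by side. Origin: midway between the grips at half height (36 mm above the counter on the rest), near the centre of mass; x points to the tips, z up. The grips are 18 mm high, local x -0.036 to 0.036. Width over them at x = 0: 60 mm sprung open, 46 mm with a 30 mm truffle in the jaws, 40 mm fully shut.
- tongs_left: Left arm of the tongs (+y side), origin on the hinge pin, 85 mm behind the tongs' origin. A spring opens the arms equally about the middle line: squeezing the grips takes about 5 N per finger when open, 7 N at 30 mm jaw gap; any finger force beyond that reaches the jaws times 0.45.
- tongs_right: Right arm of the tongs (-y side), origin on the hinge pin. Arms and jaws are 16 mm high.
- tongs_tip_left (a point): Middle of the left jaw's inner face, 105 mm ahead of the tongs' origin. The flat jaws run from 85 to 125 mm ahead of the origin, are 16 mm high and 3 mm thick; the gap between them is 62 mm fully open and 16 mm fully shut.
- tongs_tip_right (a point): Middle of the right jaw's inner face, facing the left one.
- jar_amber: Closed amber glass jar, 80 mm across, 105 mm high, bystander. Origin at the centre of its base.
- jar_green: Closed green glass jar, 80 mm across, 105 mm high, bystander. Origin at the centre of its base.
- gift_box: Black gift box with orange ribbon, 120 x 160 x 45 mm plus bow, bystander. Origin at the centre of its base.
- tin: Round red tin with a gold band, 76 mm across, 80 mm high, bystander. Origin at the centre of its base.
Not all that is in view belongs to the job. Leave any blue or brown look-alike of the tongs alone.

How it is judged:
By the outcome, as a careful person would: the job done as asked, in the order asked, and still so for the second after the job is handed in, while the arm keeps its last pose, push and grip.
It also fails if it takes over 66 s, if anything falls off the work surface, if the arm or the gripper's body presses on something with over 40 N, if the wrist force passes 120 N, or if a joint passes its speed limit or range.

### The arm

A 6-joint arm with a two-finger parallel gripper is mounted at the origin on the work surface. World frame = base frame: x ahead of the robot, y to its left, z up, the work surface at z = 0. Lengths are in mm, angles in rad, forces in N, time in s.
With the tool pointing down it reaches from about 400 to 925 mm from the base axis. Payload 12.5 kg.
Tool frame: the origin (TCP) lies midway between the tips of the shut fingers; the grasp point (between the pads) lies 19 mm behind it (env.pinch_z is the z of the grasp point in the tool frame, in mm); z points along the fingers, y is the line along which they close (so a half turn about z gives the same grasp; the last joint's range is limited). The gripper opens to 95 mm and grips with 3 to 60 N. Pads are 20 mm wide; open, the fingers measure 119 mm over their backs; the gripper's body (75 mm by 180 mm) begins 59 mm behind the grasp point.
Start: joints at [-1.223, 0.491, 1.559, -0, 1.092, -0.106], TCP at [274.014, -561.75, 214.661] pointing down, gripper open.
Joint ranges: [-3.1, 3.1], [-0.84, 2.19], [0.05, 2.79], [-1.13, 4.28], [0.06, 2.93], [-2.69, 2.69]. Speed limits (rad/s): [2.22, 2.22, 2.79, 3.14, 3.14, 3.14].

### API

Orientations are given as [roll, pitch, yaw] about the fixed x, y, z axes, in that order (R = Rz(yaw) Ry(pitch) Rx(roll)).
In Python, from cell import env, eyes gives the robot as it stands.
- The arm moves only by the shell command python3 -m inch 'ROWS'. ROWS is JSON, a list of rows, each a list of 3 entries, a list of its own where there are three numbers: the shift along the tool's x, y, z in units of 60 mm (1.0 is 60 mm), then the turn about the tool's z in units of 5 degrees (1.0 is 5 degrees), then the closure, from -1 (fully open) to 1 (shut). In form: [[[tx, ty, tz], turn, claw], ...]. A call has exactly 10 rows; each row shifts and turns the commanded pose from where the row before left it, along the tool's axes as they then stand; what a row does not reach is not made up. A row lasts 1/8 s, in which the tool goes at most 62.5 mm and 10.7 degrees, less where a joint would pass 70% of its speed; a pose out of reach is approached as far as the arm can. A call is refused whole if a number of a shift passes 1 or a number of a turn 1, either way. A call with a gripper value outside its range is refused whole. The fingers move at their own pace and stop on an object; the grip force is fixed at half the most. Time passes only in rows, so rows that do not move let the fingers close, or fill a call up. It gives the time, the measured TCP pose, the force, the opening and the grip force at its end, in the units of the state.
- env.state(): the state, without advancing time (a new reading comes with each control period).
- eyes.read_camera(name): name is "scene" or "top" or "wrist"; returns a dict with "pixels" (384x512x3 uint8, red, green, blue), "fx", "fy", "cx", "cy" (pixels), "distortion" ([k1, k2, p1, p2, k3] as OpenCV has them; the pictures are not rectified), "extrinsics" (4x4, takes a point from world to camera coordinates). Camera axes: x right, y down, z forward; pixel columns grow to the right and rows downward; lengths in mm; the calibration is good to about 2 mm. A picture is of the moment at which its call begins. There is no depth.
- env.job_done(): hands the job in; it is judged then, once.
Trained networks look in a picture, given as the dict that the camera call returned (one of the last four; its "shot" number tells which), for a name from the list of things; names that differ only in an ending like _2 or _b are one class to them, and where a whole thing is asked for, a point or a joint stands for the part that bears it (a point fixed in the world has none). Each returns a list of dicts, best first, with "score" (0 to 1); they miss things now and then, are a little off and sometimes report something else, mostly with a low value. They report only what shows in the picture. A call takes as long as a camera call. They do not tell look-alikes from the thing itself.
- eyes.boxes_of(name, picture): "centre" ([row, column] in pixels, amid what is visible of it).
- eyes.cut_out(name, picture): "mask" (384x512 bool, what is visible of it) and "centre" ([row, column] in pixels, amid what is visible of it).
- eyes.spot_point(name, picture): "centre" ([row, column] in pixels: a listed point, or the origin of a listed thing).
The state is a dict: "t": time; "joints": joint angles; "qvel": joint speeds; "tau": joint torques, N m; "eef_pos": TCP position; "tcp_rot": TCP orientation; "ft_force": force on the tool from outside, world axes, zero at the start; "moment": the same for the moment, N m; "opening": opening from 0.0 (shut) to 1.0 (fully open); "grip_force": force on a finger pad.
Only numpy, scipy, OpenCV 4.12 (cv2) and the standard library are available. Lean on these libraries where they do the work, as an engineer would, in place of code of your own. Each camera call takes 0.05 s, during which the arm holds its last target. There are 200 camera calls.

## Working session

There is one attempt and no reset: what is moved stays moved. The work goes in short steps, Python scripts to look and compute and a shell command to move; the robot and the scene stay as the last step left them, time stands still between calls to the robot, and variables do not carry over. Pictures are saved under pics/ and viewed, at most 12 in all, crops included, and the job is handed in when it is done.

```bash
ls; mkdir -p pics; cat > h.py <<'E'
import numpy as np, cv2
from cell import env, eyes
from scipy.spatial.transform import Rotation as R
def K(p): return np.array([[p["fx"],0,p["cx"]],[0,p["fy"],p["cy"]],[0,0,1.]])
def ray(p,rc):
    u=cv2.undistortPoints(np.array([[[rc[1],rc[0]]]],float),K(p),np.array(p["distortion"],float))[0,0]
    E=np.array(p["extrinsics"]);Rm=E[:3,:3];c=-Rm.T@E[:3,3]
    return c,Rm.T@np.array([u[0],u[1],1.])
def atz(p,rc,z):
    c,d=ray(p,rc); return c+d*(z-c[2])/d[2]
def tri(l):
    A=np.zeros((3,3));b=np.zeros(3)
    for p,rc in l:
        c,d=ray(p,rc);d=d/np.linalg.norm(d);M=np.eye(3)-np.outer(d,d);A+=M;b+=M@c
    return np.linalg.solve(A,b)
def proj(p,X):
    E=np.array(p["extrinsics"]);q,_=cv2.projectPoints(np.array([X],float),cv2.Rodrigues(E[:3,:3])[0],E[:3,3],K(p),np.array(p["distortion"],float));return q[0,0][::-1]
def save(p,n): cv2.imwrite("pics/"+n,p["pixels"][:,:,::-1])
E
python3 - <<'E'
from h import *
np.set_printoptions(precision=1,suppress=True)
s=env.state();print(s)
P={n:eyes.read_camera(n) for n in("scene","top")}
im=[P[n]["pixels"] for n in P]
cv2.imwrite("pics/a.png",cv2.resize(np.vstack(im),None,fx=0.78,fy=0.78)[:,:,::-1])
for n in P: print(n,(lambda E:-E[:3,:3].T@E[:3,3])(np.array(P[n]["extrinsics"])))
for k,z in dict(truffle_white=45,truffle_white_mid=59,lamp_stem=280,lamp_hinge=236,tongs=36,tongs_tip_left=36,tongs_tip_right=36,tongs_left=36,tong_rest=0,plinth=0,jar_amber=0,jar_green=0,gift_box=0,tin=0,truffle_dark=45,truffle_milk=45,truffle_green=45).items():
  for n in P:
    for d in eyes.spot_point(k,P[n])[:3]: print(k,n,np.array(d["centre"]),round(d["score"],2),atz(P[n],d["centre"],z))
E
```

```text
pics
{'t': 0.0, 'joints': array([-1.2,  0.5,  1.6, -0. ,  1.1, -0.1]), 'qvel': array([-0.,  0.,  0.,  0.,  0.,  0.]), 'tau': array([ -0. , -61.3, -25.8,   0.1,   0. ,  -0. ]), 'eef_pos': array([ 273.9, -561.5,  214.1]), 'tcp_rot': array([-3.1, -0. ,  0.5]), 'ft_force': array([ 0.2, -0.2,  0. ]), 'moment': array([-0.,  0.,  0.]), 'grip_force': 0.0, 'opening': 0.9970101031827768}
scene [1170.8 -920.1  996.2]
top [ 215.7    0.2 1563.4]
truffle_white top [162.  213.5] 0.57 [641.5 149.8  45. ]
truffle_white top [183.5 354.6] 0.5 [ 562.9 -319.8   45. ]
truffle_white_mid scene [238. 287.] 0.22 [631.6 -32.   59. ]
truffle_white_mid top [164.  212.5] 0.42 [630.7 151.7  59. ]
truffle_white_mid top [110.6 153.3] 0.37 [823.2 357.9  59. ]
lamp_stem scene [285.8 210.9] 0.39 [ 706.7 -478.7  280. ]
lamp_stem top [122.6 229. ] 0.95 [693.1  83.1 280. ]
lamp_hinge scene [160.1 372.7] 0.93 [754.8 329.6 236. ]
lamp_hinge top [113.6 154.4] 0.58 [742. 312. 236.]
tongs scene [235.7 144.6] 0.89 [ 207.7 -294.5   36. ]
tongs scene [221.7 217.8] 0.84 [364.6 -85.8  36. ]
tongs scene [192.7 280.1] 0.68 [447.5 200
[... 1858 characters left out ...]
7 [458.6 501.4   0. ]
gift_box top [196.4 374.1] 0.19 [ 527.6 -393.9    0. ]
tin scene [291.3 128.5] 0.77 [ 332.4 -472.9    0. ]
tin top [252.9 402.4] 0.53 [ 334.3 -478.9    0. ]
truffle_dark scene [302.6 267.2] 0.62 [ 728.8 -284.9   45. ]
truffle_dark scene [238.2 288.8] 0.61 [629.1 -15.9  45. ]
truffle_dark top [163.9 260.9] 0.63 [633.1  -9.2  45. ]
truffle_milk scene [227.3 299.8] 0.41 [629.5  55.7  45. ]
truffle_milk top [159.8 212. ] 0.7 [649.2 154.9  45. ]
truffle_milk top [165.6 246.5] 0.53 [627.7  39.   45. ]
truffle_green scene [285.1 209. ] 0.61 [ 548.  -335.2   45. ]
truffle_green scene [219.8 308.1] 0.59 [631.9 109.5  45. ]
truffle_green top [163.9 232. ] 0.47 [634.2  87.6  45. ]
```

View pics/a.png

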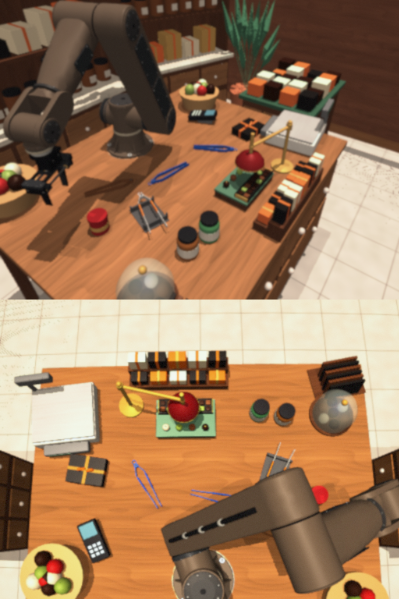

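The tongs candidates are the steel ones on the rest (top about [205,355]), and two blue ones (top [233,187] and [250,270]). The pair on the rest fits, and I'll confirm it in an enlarged crop, along with the plinth and lamp.

```bash
python3 - <<'E'
from h import *
t=eyes.read_camera("top")["pixels"];s=eyes.read_camera("scene")["pixels"]
f=lambda a:cv2.resize(a,(400,300),interpolation=cv2.INTER_CUBIC)
cv2.imwrite("pics/b.png",np.vstack([np.hstack([f(t[165:240,310:410]),f(s[230:320,145:265])]),np.hstack([f(t[100:190,145:265]),f(s[150:270,260:420])])])[:,:,::-1])
E
```

```text
(no output)
```

View pics/b.png

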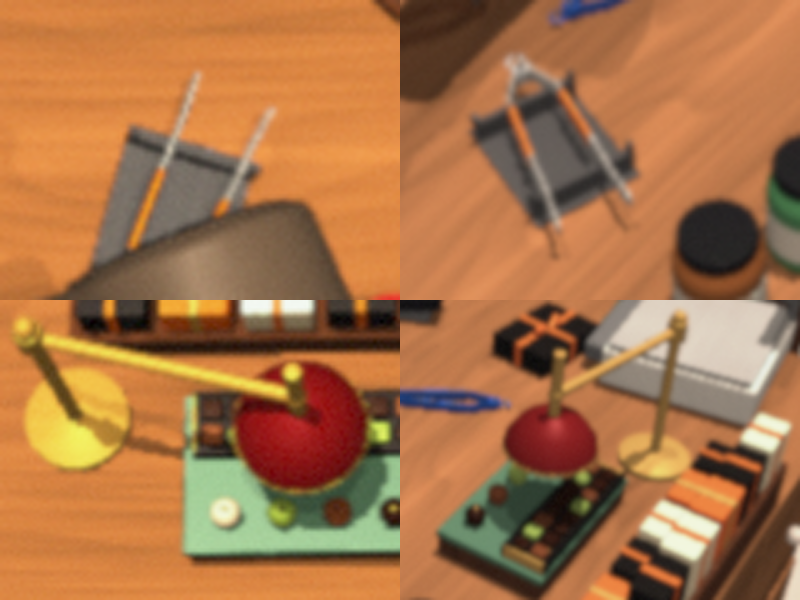

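The top-left crop shows orange-gripped steel tongs on the rest, so those are the right ones. The blue pairs are look-alikes. The white truffle is leftmost on the plinth, top px about [163.6, 212.5], with green to its right, then milk and dark. Next I'll measure the lamp.

```bash
cat >> h.py <<'E'
np.set_printoptions(precision=2,suppress=True)
def go(xyz,yaw=None):
    """total shift in 60mm units in the present tool axes, and turn in 5deg units (tool z down)"""
    s=env.state();Rm=R.from_euler('xyz',s["tcp_rot"]).as_matrix()
    d=Rm.T@(np.array(xyz)-s["eef_pos"])/60
    y=s["tcp_rot"][2]
    t=None
    if yaw is not None:
        e=(yaw-y+np.pi/2)%np.pi-np.pi/2; t=-np.degrees(e)/5
    print("t",s["t"],"pos",s["eef_pos"],"yaw",y,"shift",d,"turn",t)
E
python3 - <<'E'
from h import *
s=eyes.read_camera("scene");t=eyes.read_camera("top")
print(env.state()["tcp_rot"])
for k in("lamp_stem","lamp_hinge"):
  for p in(s,t):
    for d in eyes.spot_point(k,p)[:3]:print(k,d["centre"],d["score"])
print("stem top",tri([(s,[172,323]),(t,[121.6,232.9])]),tri([(s,[158,372]),(t,[109,152.5])]))
st=atz(t,[111.5+100-100+.1,232.9],300) if 0 else atz(t,[111.5+10,232.9],300);print(st, atz(t,[109,152.5],268),atz(s,[158,372],268),atz(s,[172,323],300))
h=atz(t,[109,152.5],268)[:2]
# lamp arm mask
m=eyes.cut_out("lamp_arm",t)
print([(x["score"],x["mask"].sum(),x["centre"]) for x in m[:3]])
# white truffle
for n,p in(("t",t),("s",s)):
  for k in("truffle_white","truffle_green","truffle_milk","truffle_dark"):
    for d in eyes.cut_out(k,p)[:2]: print(n,k,d["score"],d["mask"].sum(),d["centre"],atz(p,d["centre"],61))
E
```

```text
[3.14 0.   0.45]
lamp_stem [287.6, 211.3] 0.75
lamp_stem [175.1, 322.0] 0.61
lamp_stem [124.4, 228.6] 0.85
lamp_hinge [161.1, 370.1] 0.89
lamp_hinge [250.7, 183.2] 0.43
lamp_hinge [113.4, 151.3] 0.64
stem top [690.15  70.9  295.58] [753.32 316.45 249.76]
[688.85  70.7  300.  ] [743.94 310.79 268.  ] [764.57 288.73 268.  ] [693.14  64.58 300.  ]
[(0.81, np.int64(1757), [131.9, 226.8])]
t truffle_white 0.17 1593 [132.7, 227.0] [738.72 103.81  61.  ]
t truffle_green 0.56 51 [162.3, 229.3] [635.34  95.65  61.  ]
t truffle_milk 0.45 44 [163.2, 245.8] [631.64  40.91  61.  ]
s truffle_milk 0.37 53 [226.8, 299.2] [635.46  40.36  61.  ]
s truffle_dark 0.39 65 [236.7, 287.7] [631.06 -26.99  61.  ]
```

```bash
cat >> h.py <<'E'
def plan(xyz,yaw,n,nt=None):
    """tool-frame shift per row for a straight world path in n rows, turning over the first nt rows"""
    s=env.state();nt=nt or n;p=np.array(s["eef_pos"]);y=s["tcp_rot"][2]
    d=(np.array(xyz)-p)/n;e=(yaw-y+np.pi)%(2*np.pi)-np.pi;dt=-np.degrees(e)/5/nt
    for i in range(n):
        yy=y+e*min(i,nt)/nt
        x=np.array([np.cos(yy),np.sin(yy),0]);w=np.array([np.sin(yy),-np.cos(yy),0])
        print(i,np.round([d@x/60,d@w/60,-d[2]/60],3),round(dt if i<nt else 0,2))
E
python3 -c "
from h import *
plan([690,72,335],1.67,18,15)"
```

```text
0 [ 0.6  -0.36 -0.11] -0.93
1 [ 0.63 -0.31 -0.11] -0.93
2 [ 0.65 -0.26 -0.11] -0.93
3 [ 0.67 -0.2  -0.11] -0.93
4 [ 0.69 -0.15 -0.11] -0.93
5 [ 0.7  -0.09 -0.11] -0.93
6 [ 0.7  -0.04 -0.11] -0.93
7 [ 0.7   0.02 -0.11] -0.93
8 [ 0.7   0.08 -0.11] -0.93
9 [ 0.69  0.14 -0.11] -0.93
10 [ 0.68  0.19 -0.11] -0.93
11 [ 0.66  0.24 -0.11] -0.93
12 [ 0.64  0.3  -0.11] -0.93
13 [ 0.61  0.35 -0.11] -0.93
14 [ 0.58  0.4  -0.11] -0.93
15 [ 0.55  0.44 -0.11] 0
16 [ 0.55  0.44 -0.11] 0
17 [ 0.55  0.44 -0.11] 0
```

Rise a bit faster early on.

```bash
python3 -m inch '[[[0.60,-0.36,-0.22],-0.93,-1],[[0.63,-0.31,-0.22],-0.93,-1],[[0.65,-0.26,-0.22],-0.93,-1],[[0.67,-0.20,-0.22],-0.93,-1],[[0.69,-0.15,-0.22],-0.93,-1],[[0.70,-0.09,-0.22],-0.93,-1],[[0.70,-0.04,-0.22],-0.93,-1],[[0.70,0.02,-0.22],-0.93,-1],[[0.70,0.08,-0.22],-0.93,-1],[[0.69,0.14,-0.05],-0.93,-1]]'; python3 -c "
from h import *
plan([690,72,335],1.67,9,5)"
```

```text
t: 3.9
eef_pos: [505.5, -207.9, 337.5]
tcp_rot: [3.14, 0.0, 1.268]
ft_force: [0.1, -0.8, -0.2]
opening: 0.999
grip_force: 0.0
0 [0.6  0.17 0.01] -0.92
1 [0.58 0.22 0.01] -0.92
2 [0.56 0.27 0.01] -0.92
3 [0.54 0.31 0.01] -0.92
4 [0.51 0.35 0.01] -0.92
5 [0.48 0.39 0.01] 0
6 [0.48 0.39 0.01] 0
7 [0.48 0.39 0.01] 0
8 [0.48 0.39 0.01] 0
```

```bash
python3 -m inch '[[[0.60,0.17,0],-0.92,-1],[[0.58,0.22,0],-0.92,-1],[[0.56,0.27,0],-0.92,-1],[[0.54,0.31,0],-0.92,-1],[[0.51,0.35,0],-0.92,-1],[[0.48,0.39,0],0,-1],[[0.48,0.39,0],0,-1],[[0.48,0.39,0],0,-1],[[0.44,0.36,0],0,-1],[[0,0,0],0,-1]]'; python3 - <<'E'
from h import *
p=eyes.read_camera("wrist");t=eyes.read_camera("top");s=eyes.read_camera("scene")
go([690,72,262],1.67)
cv2.imwrite("pics/c.png",np.hstack([cv2.resize(p["pixels"],(400,300)),cv2.resize(s["pixels"][100:250,250:450],(400,300))])[:,:,::-1])
l=[]
for q in(p,s,t):
  for d in eyes.spot_point("lamp_stem",q)[:2]: print(d["centre"],d["score"],atz(q,d["centre"],280))
print(proj(p,[690,72,300]),proj(p,[690,72,280]))
E
```

```text
t: 5.15
eef_pos: [689.0, 68.9, 335.5]
tcp_rot: [-3.141, -0.0, 1.669]
ft_force: [-0.2, -0.3, 0.4]
opening: 1.001
grip_force: 0.0
t 5.3 pos [688.14  66.54 336.39] yaw 1.6665252399619521 shift [0.09 0.04 1.24] turn -0.039817817000171354
[202.6, 259.1] 0.75 [691.22  71.57 280.  ]
[176.9, 324.5] 0.84 [697.34  70.4  280.  ]
[210.63 257.79] [201.96 257.66]
```

View pics/c.png

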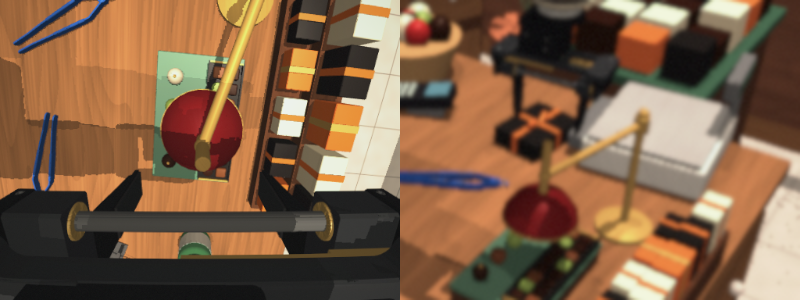

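The wrist view shows the stem top at about [210,258] in full-image pixels, and my projection of the estimate matches it. Descending to cage it loosely.

```bash
python3 -m inch '[[[0.09,0.05,0],0,-1],[[0,0,0.3],0,-1],[[0,0,0.35],0,-1],[[0,0,0.35],0,-1],[[0,0,0.24],0,-1],[[0,0,0],0,0.25],[[0,0,0],0,0.25],[[0,0,0],0,0.25],[[0,0,0],0,0.25],[[0.07,-0.17,0],0.5,0.25]]'
```

```text
t: 6.7
eef_pos: [680.6, 75.9, 262.1]
tcp_rot: [3.141, 0.0, 1.622]
ft_force: [0.5, -0.3, 0.7]
opening: 0.531
grip_force: 0.0
```

```bash
python3 -m inch '[[[0.139,-0.336,0],1,0.25],[[0.139,-0.336,0],1,0.25],[[0.139,-0.336,0],1,0.25],[[0.139,-0.336,0],1,0.25],[[0.139,-0.336,0],1,0.25],[[0.139,-0.336,0],1,0.25],[[0.139,-0.336,0],1,0.25],[[0.139,-0.336,0],1,0.25],[[0.139,-0.336,0],1,0.25],[[0.139,-0.336,0],1,0.25]]'; python3 - <<'E'
from h import *
t=eyes.read_camera("top");s=eyes.read_camera("scene");p=eyes.read_camera("wrist")
for q in(t,s,p):
  for d in eyes.spot_point("lamp_stem",q)[:2]: print(d["centre"],d["score"],atz(q,d["centre"],280))
go([0,0,0]);
E
```

```text
t: 7.95
eef_pos: [523.0, 217.9, 262.5]
tcp_rot: [3.141, -0.001, 0.748]
ft_force: [1.9, -1.2, -0.4]
opening: 0.377
grip_force: 0.6
[180.3, 181.8] 0.88 [523.21 215.78 280.  ]
[193.9, 376.9] 0.23 [ 478.77 -331.65  280.  ]
[142.8, 299.9] 0.66 [516.03 215.21 280.  ]
[246.8, 254.6] 0.59 [522.1  219.88 280.  ]
t 8.25 pos [523.61 216.81 262.04] yaw 0.7516588604930534 shift [-8.84 -3.32  4.37] turn None
```

```bash
python3 -m inch '[[[0.139,-0.336,0],1,0.25],[[0.139,-0.336,0],1,0.25],[[0.139,-0.336,0],1,0.25],[[0.139,-0.336,0],1,0.25],[[0.139,-0.336,0],1,0.25],[[0.139,-0.336,0],1,0.25],[[0.139,-0.336,0],1,0.25],[[0.139,-0.336,0],1,0.25],[[0.07,-0.168,0],0.5,0.25],[[0,0,0],0,0.25]]'
```

```text
t: 9.5
eef_pos: [518.4, 398.3, 261.5]
tcp_rot: [3.141, 0.0, 0.01]
ft_force: [0.0, -0.2, 0.5]
opening: 0.378
grip_force: 0.0
```

```bash
python3 -m inch '[[[0,0,0],0,-0.3],[[0,0,0],0,-0.3],[[0,0,0],0,-0.3],[[0,0,-0.4],0,-0.5],[[0,0,-0.4],0,-1],[[0,0,-0.4],0,-1],[[0,0,-0.2],0,-1],[[0,0,0],0,-1],[[0,0,0],0,-1],[[0,0,0],0,-1]]'; python3 - <<'E'
from h import *
t=eyes.read_camera("top");s=eyes.read_camera("scene");w=eyes.read_camera("wrist")
for q in(t,s,w):
  for d in eyes.spot_point("lamp_stem",q)[:1]: print(d["centre"],d["score"],atz(q,d["centre"],280))
f=lambda a:cv2.resize(a,(400,300),interpolation=cv2.INTER_CUBIC)
T=t["pixels"];S=s["pixels"]
cv2.imwrite("pics/d.png",np.vstack([np.hstack([f(T[100:280,120:360]),f(S[120:270,230:430])]),np.hstack([f(T[165:240,310:410]),f(S[230:320,145:265])])])[:,:,::-1])
for k in("plinth","tong_rest","tongs","tongs_tip_left","tongs_tip_right","tongs_left","truffle_white","truffle_white_mid","truffle_green","truffle_dark","truffle_milk"):
  for n,q in(("t",t),("s",s),("w",w)):
    for d in eyes.spot_point(k,q)[:3]:
      X=atz(q,d["centre"],dict(plinth=0,tong_rest=0).get(k,59 if 'mid' in k else 45 if 'truf' in k else 36))
      print(n,k,np.array(d["centre"]),round(d["score"],2),X)
m=eyes.cut_out("plinth",t)[0]["mask"];print(eyes.cut_out("plinth",t)[0]["score"],m.sum())
np.save("pl.npy",m)
E
```

```text
t: 10.75
eef_pos: [517.8, 398.4, 345.0]
tcp_rot: [3.141, 0.001, 0.009]
ft_force: [-0.2, 0.1, 0.2]
opening: 1.001
grip_force: 0.0
[148.6, 361.5] 0.65 [ 611.17 -295.43  280.  ]
[203.9, 264.8] 0.71 [515.12 391.5  280.  ]
t plinth [153.8 235. ] 0.66 [682.68  79.87   0.  ]
s plinth [243.4 312.9] 0.89 [687.84  54.6    0.  ]
w plinth [ 60.1 452.6] 0.76 [671.86  72.57   0.  ]
t tong_rest [222.2 352.9] 0.69 [ 439.73 -316.99    0.  ]
s tong_rest [275.  194.9] 0.82 [ 452.52 -302.69    0.  ]
w tong_rest [208. 261.] 0.71 [408.89 388.5    0.  ]
t tongs [235.8 186.4] 0.58 [394.54 237.43  36.  ]
t tongs [296.  346.1] 0.57 [ 196.3  -277.53   36.  ]
t tongs [220.5 359.6] 0.55 [ 439.98 -332.14   36.  ]
s tongs [268.4 186. ] 0.86 [ 435.84 -321.22   36.  ]
s tongs [191.3 279.7] 0.7 [440.78 207.32  36.  ]
s tongs [237.9 146.8] 0.64 [ 222.81 -297.63   36.  ]
w tongs [211.  341.4] 0.78 [417.37 248.56  36.  ]
w tongs [247.6 494.1] 0.55 [345.16 -48.87  36.  ]
t tongs_tip_left [248.5 247.3] 0.62 [351.63  37.85  36.  ]
t tongs_tip_left [187.1 356.8] 0.57 [ 552.58 -328.45   36.  ]
t tongs_tip_left [258.9 200.1] 
[... 1162 characters left out ...]
hite [ 80.7 414.3] 0.87 [634.02 156.75  45.  ]
s truffle_white_mid [213.5 315.2] 0.64 [642.27 141.03  59.  ]
w truffle_white_mid [ 83.1 420.7] 0.63 [629.78 153.69  59.  ]
t truffle_green [164.7 230. ] 0.49 [631.45  94.29  45.  ]
s truffle_green [221.7 309.6] 0.4 [641.84 103.35  45.  ]
t truffle_dark [166.5 260. ] 0.62 [624.13  -6.08  45.  ]
t truffle_dark [241.1 343.2] 0.51 [ 371.77 -273.43   45.  ]
s truffle_dark [240.3 285.5] 0.47 [625.76 -31.59  45.  ]
t truffle_milk [240.7 343.1] 0.46 [ 373.08 -273.16   45.  ]
t truffle_milk [166.3 246.3] 0.44 [625.31  39.71  45.  ]
s truffle_milk [228.9 298.4] 0.61 [630.04  45.36  45.  ]
w truffle_milk [ 81.7 484.2] 0.89 [635.78  44.33  45.  ]
0.95 3565
```

View pics/d.png

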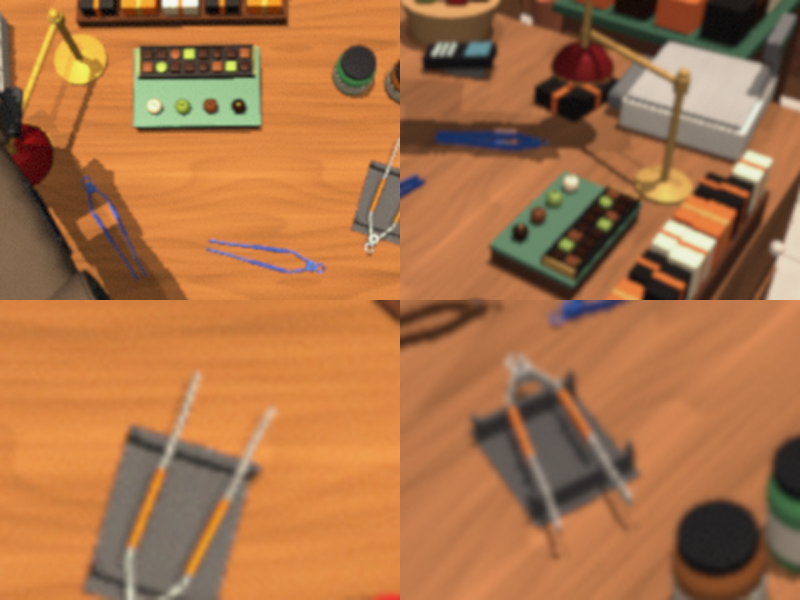

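The lamp now hangs clear, with the stem at about (515, 391). The top view shows the row of truffles clearly, with white at about [164,212]. Next I'll segment the orange grips.

```bash
python3 - <<'E'
from h import *
t=eyes.read_camera("top")
im=cv2.cvtColor(t["pixels"],cv2.COLOR_RGB2HSV);roi=np.zeros((384,512),bool);roi[198:242,330:378]=1
m=((im[...,0]>8)&(im[...,0]<22)&(im[...,1]>200)&(im[...,2]>150)&roi).astype(np.uint8)
n,l,st,c=cv2.connectedComponentsWithStats(m)
P=[]
for i in range(1,n):
  if st[i,4]>8: print(st[i],c[i],atz(t,c[i][::-1],42))
  if st[i,4]>20: P.append(atz(t,c[i][::-1],42))
a=atz(t,[183.75,359],40);b=atz(t,[192.75,377.75],40);print("tips",a,b,(a+b)/2)
a=atz(t,[165+(509-300)/4,310+147/4],42);b=atz(t,[165+(537-300)/4,310+210/4],42);print("grips eye",a,b,(a+b)/2)
# plinth outline
m=np.load("pl.npy").astype(np.uint8);cn=max(cv2.findContours(m,0,2)[0],key=cv2.contourArea)
bx=cv2.boxPoints(cv2.minAreaRect(cn));print("plinth",[atz(t,q[::-1],45)[:2] for q in bx])
# truffles by eye
T=t["pixels"];cv2.imwrite("pics/e.png",cv2.resize(T[125:180,195:280],(765,495),interpolation=cv2.INTER_CUBIC)[:,:,::-1])
E
```

```text
[344 209   6  14  18] [346.56 215.56] [ 455.95 -288.57   42.  ]
[361 216   5   9  12] [362.92 220.25] [ 439.8  -341.82   42.  ]
tips [ 563.06 -335.56   40.  ] [ 531.84 -396.78   40.  ] [ 547.45 -366.17   40.  ]
grips eye [ 450.32 -288.96   42.  ] [ 426.59 -339.78   42.  ] [ 438.46 -314.37   42.  ]
plinth [array([769.71, 197.52]), array([766.38, -58.64]), array([587.52, -55.6 ]), array([590.16, 194.42])]
```

View pics/e.png

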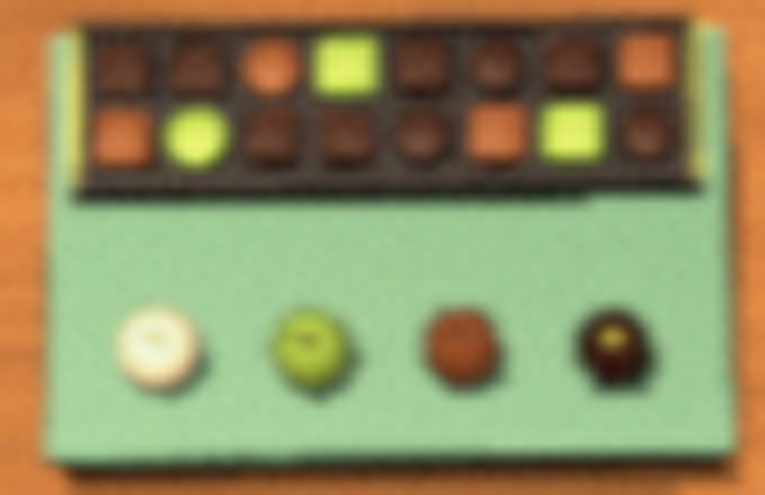

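```bash
python3 - <<'E'
from h import *
t=eyes.read_camera("top")
W=[atz(t,[125+y/9-.45,195+x/9-.45],60) for x,y in((157,347),(311,349),(461,347),(614,349))]
for w in W:print(w)
v=W[0]-W[3];print("yaw",np.arctan2(-v[0],v[1]))
plan([438,-313,150],-0.455,15,12)
E
```

```text
[633.53 153.28  60.  ]
[632.09  96.35  60.  ]
[632.24  41.03  60.  ]
[630.87 -15.32  60.  ]
yaw -0.01573117534558869
0 [-0.1   0.79  0.22] 0.44
1 [-0.07  0.79  0.22] 0.44
2 [-0.03  0.8   0.22] 0.44
3 [-0.    0.8   0.22] 0.44
4 [0.03 0.8  0.22] 0.44
5 [0.06 0.79 0.22] 0.44
6 [0.09 0.79 0.22] 0.44
7 [0.12 0.79 0.22] 0.44
8 [0.15 0.78 0.22] 0.44
9 [0.18 0.78 0.22] 0.44
10 [0.21 0.77 0.22] 0.44
11 [0.24 0.76 0.22] 0.44
12 [0.27 0.75 0.22] 0
13 [0.27 0.75 0.22] 0
14 [0.27 0.75 0.22] 0
```

```bash
python3 -m inch '[[[-0.10,0.79,0],0.44,-1],[[-0.07,0.79,0],0.44,-1],[[-0.03,0.80,0],0.44,-1],[[0,0.80,0],0.44,-1],[[0.03,0.80,0],0.44,-1],[[0.06,0.79,0.3],0.44,-1],[[0.09,0.79,0.3],0.44,-1],[[0.12,0.79,0.3],0.44,-1],[[0.15,0.78,0.3],0.44,-1],[[0.18,0.78,0.3],0.44,-1]]'; python3 -m inch '[[[0.21,0.77,0.3],0.44,-1],[[0.24,0.76,0.3],0.44,-1],[[0.27,0.75,0.3],0,-1],[[0.27,0.75,0.3],0,-1],[[0.27,0.75,0.3],0,-1],[[0,0,0],0,-1],[[0,0,0],0,-1],[[0,0,0],0,-1],[[0,0,0],0,-1],[[0,0,0],0,-1]]'; python3 - <<'E'
from h import *
w=eyes.read_camera("wrist");t=eyes.read_camera("top")
go([438,-313,150],-0.455)
cv2.imwrite("pics/f.png",np.hstack([w["pixels"]])[:,:,::-1])
for k in("tongs","tongs_left","tongs_tip_left","tongs_tip_right","tong_rest"):
    for d in eyes.spot_point(k,w)[:2]: print(k,np.array(d["centre"]),round(d["score"],2),atz(w,d["centre"],0 if 'rest' in k else 36))
for x in([438,-313,45],[547,-366,44],[365,-277,44]): print(proj(w,x))
E
```

```text
t: 14.15
eef_pos: [465.2, -78.4, 255.7]
tcp_rot: [-3.142, -0.001, -0.376]
ft_force: [-0.8, -0.0, 1.1]
opening: 1.003
grip_force: 0.0
t: 15.4
eef_pos: [440.1, -314.3, 166.4]
tcp_rot: [3.141, -0.001, -0.451]
ft_force: [-0.5, -0.7, -0.5]
opening: 0.999
grip_force: 0.0
t 15.5 pos [ 440.03 -314.46  166.25] yaw -0.4515416835082473 shift [-0.04 -0.01  0.27] turn 0.03962938783958458
tongs [323.3 131.4] 0.65 [342.67 -92.21  36.  ]
tongs [188.8 413.5] 0.65 [ 358.15 -463.39   36.  ]
tongs_left [253.  256.2] 0.75 [ 363.77 -276.96   36.  ]
tongs_left [308.  190.5] 0.74 [ 330.94 -171.57   36.  ]
tongs_tip_left [ 77.  221.6] 0.56 [ 548.42 -329.48   36.  ]
tongs_tip_right [ 75.2 285. ] 0.81 [ 523.12 -385.26   36.  ]
tong_rest [169.2 254. ] 0.94 [ 445.73 -313.97    0.  ]
[185.62 256.2 ]
[ 59.51 256.25]
[255.6  255.76]
```

View pics/f.png

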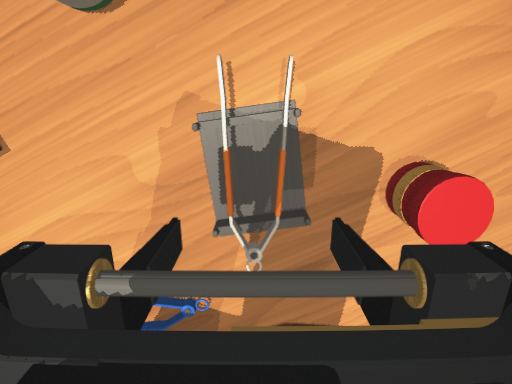

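The orange grips sit centred under the gripper (about [183,254], hinge pin at [254,255]). The tongs' origin comes out at about (440.6, -313.3) with yaw -0.44. Descending.

```bash
python3 -m inch '[[[0,-0.016,0.4],-0.13,-1],[[0,0,0.4],0,-1],[[0,0,0.4],0,-1],[[0,0,0.4],0,-1],[[0,0,0.4],0,-1],[[0,0,0.3],0,-1],[[0,0,0.19],0,-1],[[0,0,0],0,-1],[[0,0,0],0,-0.5],[[0,0,0],0,-0.3]]'; python3 -m inch '[[[0,0,0],0,-0.26],[[0,0,0],0,-0.22],[[0,0,0],0,-0.20],[[0,0,0],0,-0.18],[[0,0,0],0,-0.16],[[0,0,0],0,-0.16],[[0,0,0],0,-0.16],[[0,0,0],0,-0.16],[[0,0,0],0,-0.16],[[0,0,0],0,-0.16]]'
```

```text
t: 17.0
eef_pos: [440.6, -314.1, 17.3]
tcp_rot: [3.141, -0.001, -0.441]
ft_force: [0.5, -0.1, -0.0]
opening: 0.846
grip_force: 0.0
t: 18.25
eef_pos: [440.5, -313.9, 16.8]
tcp_rot: [3.141, -0.001, -0.441]
ft_force: [1.3, -0.3, 5.9]
opening: 0.582
grip_force: 7.1
```

```bash
python3 -m inch '[[[0,0,-0.05],0,-0.16],[[0,0,-0.1],0,-0.16],[[0,0,-0.2],0,-0.16],[[0,0,-0.3],0,-0.16],[[0,0,-0.3],0,-0.16],[[0,0,-0.3],0,-0.16],[[0,0,-0.3],0,-0.16],[[0,0,-0.3],0,-0.16],[[0,0,-0.2],0,-0.16],[[0,0,-0.1],0,-0.16]]'; python3 - <<'E'
from h import *
plan([527,153.5,165],0,20,16)
E
```

```text
t: 19.5
eef_pos: [440.4, -313.9, 146.5]
tcp_rot: [3.141, -0.001, -0.441]
ft_force: [-0.2, 0.7, -0.0]
opening: 0.581
grip_force: 5.3
0 [-0.1  -0.38 -0.01] -0.32
1 [-0.09 -0.39 -0.01] -0.32
2 [-0.08 -0.39 -0.01] -0.32
3 [-0.07 -0.39 -0.01] -0.32
4 [-0.06 -0.39 -0.01] -0.32
5 [-0.05 -0.39 -0.01] -0.32
6 [-0.04 -0.39 -0.01] -0.32
7 [-0.03 -0.4  -0.01] -0.32
8 [-0.01 -0.4  -0.01] -0.32
9 [-0.   -0.4  -0.01] -0.32
10 [ 0.01 -0.4  -0.01] -0.32
11 [ 0.02 -0.4  -0.01] -0.32
12 [ 0.03 -0.4  -0.01] -0.32
13 [ 0.04 -0.39 -0.01] -0.32
14 [ 0.05 -0.39 -0.01] -0.32
15 [ 0.06 -0.39 -0.01] -0.32
16 [ 0.07 -0.39 -0.01] 0
17 [ 0.07 -0.39 -0.01] 0
18 [ 0.07 -0.39 -0.01] 0
19 [ 0.07 -0.39 -0.01] 0
```

```bash
python3 - <<'E'
from h import *
w=eyes.read_camera("wrist");s=eyes.read_camera("scene")
f=lambda a:cv2.resize(a,(400,300),interpolation=cv2.INTER_CUBIC)
cv2.imwrite("pics/g.png",np.hstack([f(w["pixels"]),f(s["pixels"][210:330,120:280])])[:,:,::-1])
E
```

```text
(no output)
```

View pics/g.png

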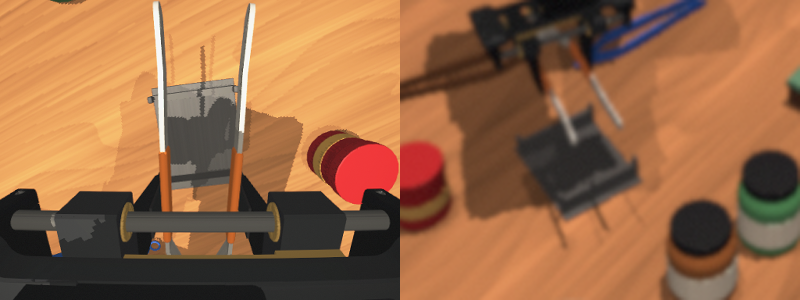

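The tongs are held between the fingers and off the rest, jaw tips at the top of the wrist view. Moving towards the plinth.

```bash
python3 -m inch '[[[-0.05,-0.19,-0.01],-0.32,-0.16],[[-0.09,-0.39,-0.02],-0.32,-0.16],[[-0.08,-0.39,-0.02],-0.32,-0.16],[[-0.07,-0.39,-0.02],-0.32,-0.16],[[-0.06,-0.39,-0.02],-0.32,-0.16],[[-0.05,-0.39,-0.02],-0.32,-0.16],[[-0.04,-0.39,-0.02],-0.32,-0.16],[[-0.03,-0.40,-0.02],-0.32,-0.16],[[-0.01,-0.40,-0.02],-0.32,-0.16],[[0,-0.40,-0.02],-0.32,-0.16]]'; python3 -m inch '[[[0.01,-0.40,0],-0.32,-0.16],[[0.02,-0.40,0],-0.32,-0.16],[[0.03,-0.40,0],-0.32,-0.16],[[0.04,-0.39,0],-0.32,-0.16],[[0.05,-0.39,0],-0.32,-0.16],[[0.06,-0.39,0],-0.32,-0.16],[[0.07,-0.39,0],0,-0.16],[[0.07,-0.39,0],0,-0.16],[[0.05,-0.35,0],0,-0.16],[[0.03,-0.20,0],0,-0.16]]'; python3 - <<'E'
from h import *
go([527,153.5,160],0)
w=eyes.read_camera("wrist");s=eyes.read_camera("scene")
f=lambda a:cv2.resize(a,(400,300),interpolation=cv2.INTER_CUBIC)
cv2.imwrite("pics/i.png",np.vstack([f(w["pixels"][:192,128:384]),f(s["pixels"][140:290,220:420])])[:,:,::-1])
for k in("truffle_white","tongs_tip_left","tongs_tip_right","truffle_green"):
  for n,q in(("s",s),("w",w)):
    for d in eyes.spot_point(k,q)[:2]: print(n,k,np.array(d["centre"]),round(d["score"],2),atz(q,d["centre"],45 if 'truf' in k else env.state()["eef_pos"][2]+19))
E
```

```text
t: 20.85
eef_pos: [480.6, -89.7, 156.5]
tcp_rot: [-3.141, 0.001, -0.159]
ft_force: [-0.2, 0.5, -0.7]
opening: 0.578
grip_force: 5.3
t: 22.1
eef_pos: [518.7, 130.5, 156.5]
tcp_rot: [3.141, 0.001, 0.008]
ft_force: [-0.9, -0.6, -1.4]
opening: 0.581
grip_force: 5.3
t 22.1 pos [518.68 130.52 156.48] yaw 0.008030259490648728 shift [ 0.14 -0.38 -0.06] turn 0.09201999544180925
s truffle_white [212.9 311.1] 0.62 [620.2  150.94  45.  ]
s truffle_white [128.4 323.9] 0.42 [320.34 790.02  45.  ]
w truffle_white [ 62.7 234.5] 0.68 [633.14 151.05  45.  ]
s tongs_tip_left [249.6 115.7] 0.69 [ 327.5  -473.84  175.84]
s tongs_tip_left [190.4 251.7] 0.61 [465.44  -9.9  175.84]
w tongs_tip_left [320.7 213.7] 0.58 [468.14 157.22 175.93]
w tongs_tip_left [ 49.5 208.1] 0.55 [622.97 154.59 175.93]
s tongs_tip_right [191.5 308.2] 0.66 [627.56 100.3  175.96]
s tongs_tip_right [169.2 267.7] 0.59 [431.05 134.58 175.96]
w tongs_tip_right [332.2 205. ] 0.91 [459.18 163.09 176.  ]
w tongs_tip_right [ 47.7 311.8] 0.7 [624.12 105.41 176.  ]
s truffle_green [220.2 305.9] 0.53 [626.57 102.74  45.  ]
w truffle_green [ 65.9 293.6] 0.58 [630.86  98.07  45.  ]
```

View pics/i.png

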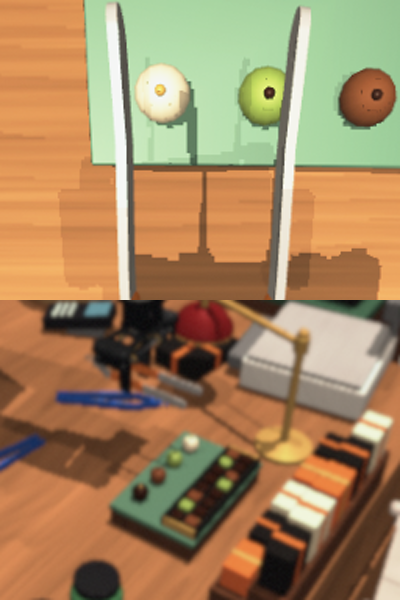

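```bash
python3 - <<'E'
from h import *
w=eyes.read_camera("wrist")
print(atz(w,[57.6,230.4],73),atz(w,[300/4.6875*0+92*.64,128+162*.64],60))
# jaw tip far ends at inner faces: crop(122,6),(298,8)
for x,y in((122,8),(296,8)): print(atz(w,[y*.64,128+x*.64],184))
go([528,152.5,100],0)
E
```

```text
[634.37 150.45  73.  ] [635.17 150.43  60.  ]
[640.53 151.78 184.  ]
[640.8  103.07 184.  ]
t 22.65 pos [519.25 128.88 157.05] yaw 0.0055959164557433105 shift [ 0.15 -0.39  0.95] turn 0.06412447908437956
```

```bash
python3 -m inch '[[[0.05,-0.1,0],0,-0.16],[[0.07,-0.15,0],0,-0.16],[[0.055,-0.135,0.1],0,-0.16],[[0,0,0.2],0,-0.16],[[0,0,0.2],0,-0.16],[[0,0,0.2],0,-0.16],[[0,0,0.2],0,-0.16],[[0,0,0.1],0,-0.16],[[0,0,0],0,-0.16],[[0,0,0],0,-0.16]]'; python3 - <<'E'
from h import *
go([528,153,41],0)
w=eyes.read_camera("wrist");s=eyes.read_camera("scene");z=env.state()["eef_pos"][2]+19
f=lambda a:cv2.resize(a,(400,300),interpolation=cv2.INTER_CUBIC)
cv2.imwrite("pics/j.png",np.vstack([f(w["pixels"][:192,128:384]),f(s["pixels"][170:245,260:360])])[:,:,::-1])
for k in("truffle_white","tongs_tip_left","tongs_tip_right"):
  for n,q in(("s",s),("w",w)):
    for d in eyes.spot_point(k,q)[:2]: print(n,k,np.array(d["centre"]),round(d["score"],2),atz(q,d["centre"],45 if 'truf' in k else z))
print("exp tips in scene",proj(s,[633,178,z]),proj(s,[633,128,z]),"far ends lower",proj(s,[653,128,z-8]),proj(s,[653,128,z+8]))
E
```

```text
t: 23.9
eef_pos: [529.8, 152.4, 97.3]
tcp_rot: [3.142, -0.001, 0.006]
ft_force: [-0.5, -0.4, -1.0]
opening: 0.579
grip_force: 5.3
t 23.9 pos [529.78 152.42  97.32] yaw 0.00612060279051474 shift [-0.03 -0.01  0.94] turn 0.07013694159449778
s truffle_white [214.5 313. ] 0.61 [630.76 146.87  45.  ]
w truffle_white [ 66.3 258.7] 0.95 [634.83 151.59  45.  ]
s tongs_tip_left [197.8 318. ] 0.72 [637.08 161.48 116.38]
s tongs_tip_left [251.  114.6] 0.62 [ 268.75 -447.36  116.38]
w tongs_tip_left [ 48.9 208.9] 0.74 [634.47 175.97 116.38]
s tongs_tip_right [211.8 238.2] 0.62 [453.98 -73.57 116.38]
s tongs_tip_right [186.1 249.6] 0.57 [390.93  73.71 116.38]
exp tips in scene [195.25 319.27] [201.88 312.36] far ends lower [205.66 317.05] [202.09 317.41]
```

View pics/j.png

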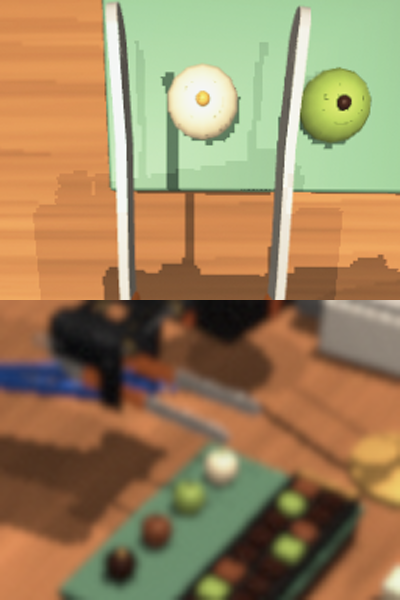

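The jaws straddle the white truffle ([63,258] in the wrist view), with the right jaw clear of green, and the scene view shows the tongs level. Descending straight.

```bash
python3 -m inch '[[[0,0,0.1],0,-0.16],[[0,0,0.15],0,-0.16],[[0,0,0.15],0,-0.16],[[0,0,0.15],0,-0.16],[[0,0,0.15],0,-0.16],[[0,0,0.12],0,-0.16],[[0,0,0.08],0,-0.16],[[0,0,0.04],0,-0.16],[[0,0,0],0,-0.16],[[0,0,0],0,-0.16]]'; python3 - <<'E'
from h import *
go([528,153,41],0)
w=eyes.read_camera("wrist")
f=lambda a:cv2.resize(a,(600,450),interpolation=cv2.INTER_CUBIC)
cv2.imwrite("pics/k.png",f(w["pixels"][:192,128:384])[:,:,::-1])
E
```

```text
t: 25.55
eef_pos: [529.7, 152.4, 40.9]
tcp_rot: [3.142, -0.0, 0.006]
ft_force: [0.2, 0.0, -1.5]
opening: 0.58
grip_force: 5.3
t 25.55 pos [529.73 152.44  40.86] yaw 0.006127319431392664 shift [-0.03 -0.01 -0.  ] turn 0.0702139086294598
```

View pics/k.png

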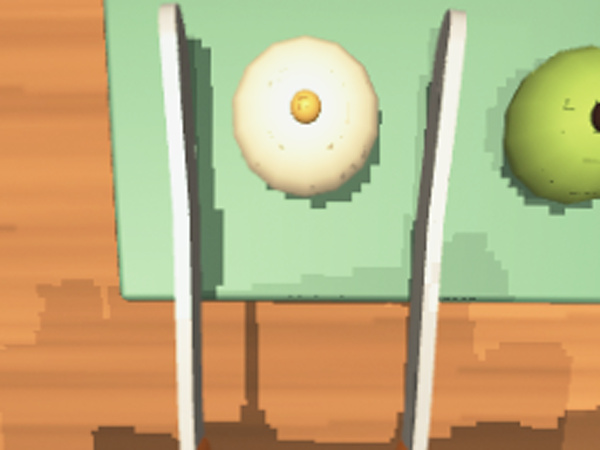

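The truffle is about 1 mm left of the jaws' middle, so I'll shift by that and close slowly.

```bash
python3 -m inch '[[[0,-0.02,0],0,-0.14],[[0,0,0],0,-0.12],[[0,0,0],0,-0.1],[[0,0,0],0,-0.08],[[0,0,0],0,-0.06],[[0,0,0],0,-0.04],[[0,0,0],0,-0.02],[[0,0,0],0,-0.01],[[0,0,0],0,0],[[0,0,0],0,0]]'
```

```text
t: 26.85
eef_pos: [529.6, 153.6, 40.6]
tcp_rot: [3.142, -0.0, 0.006]
ft_force: [0.1, 0.3, 0.1]
opening: 0.505
grip_force: 6.9
```

```bash
python3 -m inch '[[[0,0,0],0,0.01],[[0,0,0],0,0.01],[[0,0,0],0,0.02],[[0,0,0],0,0.02],[[0,0,0],0,0.02],[[0,0,0],0,0.02],[[0,0,0],0,0.02],[[0,0,0],0,0.02],[[0,0,0],0,0.02],[[0,0,0],0,0.02]]'
```

```text
t: 28.1
eef_pos: [529.6, 153.6, 40.6]
tcp_rot: [3.142, -0.0, 0.006]
ft_force: [-0.6, 0.3, -1.4]
opening: 0.491
grip_force: 7.3
```

```bash
python3 -m inch '[[[0,0,0],0,0.03],[[0,0,0],0,0.03],[[0,0,0],0,0.03],[[0,0,0],0,0.03],[[0,0,0],0,0.03],[[0,0,0],0,0.03],[[0,0,0],0,0.03],[[0,0,0],0,0.03],[[0,0,0],0,0.03],[[0,0,0],0,0.03]]'
```

```text
t: 29.35
eef_pos: [529.6, 153.6, 40.6]
tcp_rot: [3.142, 0.0, 0.006]
ft_force: [0.1, -0.1, -0.7]
opening: 0.486
grip_force: 14.1
```

```bash
python3 -m inch '[[[0,0,0],0,0.04],[[0,0,0],0,0.04],[[0,0,0],0,0.04],[[0,0,0],0,0.04],[[0,0,0],0,0.04],[[0,0,0],0,0.04],[[0,0,0],0,0.04],[[0,0,0],0,0.04],[[0,0,0],0,0.04],[[0,0,0],0,0.04]]'
```

```text
t: 30.6
eef_pos: [529.6, 153.6, 40.6]
tcp_rot: [3.141, 0.0, 0.006]
ft_force: [-0.5, 0.5, -0.8]
opening: 0.484
grip_force: 26.5
```

Contact. At 0.03 the grip is 14 N, about 3 N at the jaws, which is enough. Easing back to that and lifting slowly.

```bash
python3 -m inch '[[[0,0,0],0,0.03],[[0,0,0],0,0.03],[[0,0,-0.02],0,0.03],[[0,0,-0.04],0,0.03],[[0,0,-0.06],0,0.03],[[0,0,-0.08],0,0.03],[[0,0,-0.08],0,0.03],[[0,0,-0.06],0,0.03],[[0,0,-0.04],0,0.03],[[0,0,-0.02],0,0.03]]'; python3 - <<'E'
from h import *
w=eyes.read_camera("wrist")
for d in eyes.spot_point("truffle_white",w)[:2]: print(d)
E
```

```text
t: 31.85
eef_pos: [529.6, 153.6, 64.7]
tcp_rot: [3.142, -0.0, 0.006]
ft_force: [0.0, 0.1, -0.8]
opening: 0.486
grip_force: 14.1
{'centre': [53.9, 261.7], 'score': 0.8}
```

```bash
python3 -m inch '[[[0,0,-0.05],0,0.03],[[0,0,-0.1],0,0.03],[[0,0,-0.15],0,0.03],[[0,0,-0.2],0,0.03],[[0,0,-0.2],0,0.03],[[0,0,-0.2],0,0.03],[[0,0,-0.2],0,0.03],[[0,0,-0.1],0,0.03],[[0,0,-0.05],0,0.03],[[0,0,-0.02],0,0.03]]'; python3 -m inch '[[[0,0,0],0,0.03],[[0,0,0],0,0.03],[[0,0,0],0,0.03],[[0,0,0],0,0.03],[[0,0,0],0,0.03],[[0,0,0],0,0.03],[[0,0,0],0,0.03],[[0,0,0],0,0.03],[[0,0,0],0,0.03],[[0,0,0],0,0.03]]'; python3 - <<'E'
from h import *
w=eyes.read_camera("wrist");s=eyes.read_camera("scene")
f=lambda a:cv2.resize(a,(400,300),interpolation=cv2.INTER_CUBIC)
cv2.imwrite("pics/l.png",np.vstack([f(w["pixels"][:192,128:384]),f(s["pixels"][130:250,230:390])])[:,:,::-1])
for d in eyes.spot_point("truffle_white",w)[:2]: print(d)
print(env.state()["t"])
E
```

```text
t: 33.2
eef_pos: [529.5, 153.6, 140.7]
tcp_rot: [3.141, 0.0, 0.006]
ft_force: [0.4, -0.8, -1.7]
opening: 0.484
grip_force: 14.1
t: 34.45
eef_pos: [529.6, 153.6, 140.8]
tcp_rot: [3.142, -0.0, 0.006]
ft_force: [0.2, -0.5, -2.4]
opening: 0.489
grip_force: 14.1
{'centre': [53.6, 263.2], 'score': 0.96}
34.6
```

View pics/l.png

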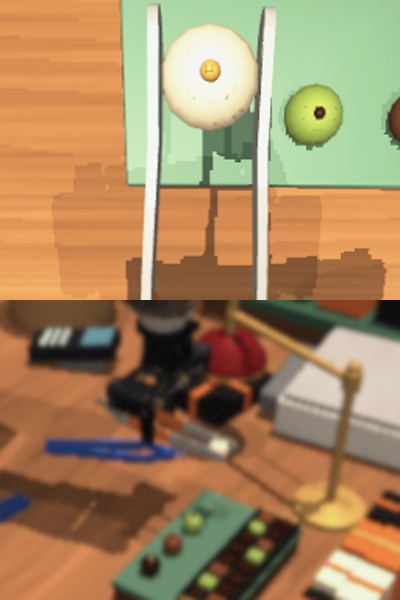

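The truffle is held between the jaws, lifted 100 mm and steady. The other three are still on the plinth and the lamp is swung clear, so I'm handing in.

```bash
python3 -c "
from cell import env
print(env.job_done())"
```

```text
the job is handed in; nothing more can be done
None
```

The job is handed in after about 35 s: the lamp hangs clear of the plinth's left end, and the tongs hold the white truffle steady, 100 mm above the plinth (about 3 N at the jaws); the other three chocolates are still in place.

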